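# Count the flat masses through the gate into the tray slot

## Task

Put the three loose flat brass masses away: with the fingertips, push them over the tray one at a time through the narrow gate so that each drops into the slot behind it before the next one goes into the gate. Push only, never lift a mass off the tray. Leave the knobbed mass and the rubber stopper standing where they are on the tray, leave the beaker and the brown bottle beside the tray alone, and finish with the hand clear.

Things in the scene. Friction and masses are not known exactly. Their poses are not given: they have to be found in the camera images.
- tray: Fixed tray, white deck and wooden fences, 271 mm (x) by 330 mm (y), deck top 75 mm above the table. Origin: on the table, midway across, 120 mm from the near edge. x points through the gate (away from the robot, turned up to 0.4 rad), y left, z up. Free deck: x -115 to 84 mm, y -160 to 160 mm; fences 12 mm high, 5 mm thick, at its near end and sides. Solid block beside the slot, at deck height.
- gate (a point): Middle of the gate, on the deck's edge (tray x 90 mm, y 0, z 75 mm), axes as the tray's. The gate is a 46 mm wide gap, centred on y = 0, in a wooden wall across the deck, 6 mm thick (tray x 84 to 90 mm), 20 mm high above the deck. The deck ends at x = 90 mm, under the wall's far face: a mass pushed with its centre past that edge tips and falls into the slot.
- slot (a point): Centre of the slot's floor (tray x 117.5 mm, y 0, z 6 mm), axes as the tray's. The slot is an open pit behind the gate, tray x 90 to 145 mm, y -55 to 55 mm, floor 69 mm below the deck. A 6 mm thick wooden wall, top 95 mm above the table, closes its far side.
- disc1: One of the three equal flat brass masses: a plain disc 32 mm in diameter, 12 mm thick, about 75 g, lying flat and loose on the deck. Origin at its centre (81 mm above the table while on the deck), z along its axis.
- disc2: One of the three equal flat brass masses: a plain disc 32 mm in diameter, 12 mm thick, about 75 g, lying flat and loose on the deck. Origin at its centre (81 mm above the table while on the deck), z along its axis.
- disc3: One of the three equal flat brass masses: a plain disc 32 mm in diameter, 12 mm thick, about 75 g, lying flat and loose on the deck. Origin at its centre (81 mm above the table while on the deck), z along its axis.
- knob_mass: Brass mass with a knob, 26 mm in diameter, 44 mm tall, standing loose on the deck; to be left standing. Origin at the centre of its underside.
- stopper: Black rubber stopper, a cone 24 mm wide at the foot and 30 mm at the top, 34 mm tall, standing loose on the deck; to be left standing. Origin at the centre of its underside.
- beaker: Glass beaker, 68 mm in diameter, 85 mm tall, on the table left of the tray. Origin at the centre of its underside.
- dropper: Small brown dropper bottle, 38 mm in diameter, 85 mm tall, on the table right of the tray. Origin at the centre of its underside.
Things that resemble listed ones, but are neither listed nor needed, are in the scene too. Leave any purple look-alike of the disc1 alone.

How it is judged (in metres and radians):
On the way, in this order (a step that is already met when the one before it is completed fails the run):
1. one flat mass has dropped into the slot while the other two are still on the deck, short of the gate (((x of disc1 in the frame of tray between 0.09 and 0.147 m and y of disc1 in the frame of tray between -0.057 and 0.057 m and z of disc1 in the frame of tray between 0 and 0.063 m and x of each of disc2, disc3 in the frame of tray below 0.068 m and z of each of disc2, disc3 in the frame of tray above 0.071 m) or (x of each of disc1, disc3 in the frame of tray below 0.068 m and z of each of disc1, disc3 in the frame of tray above 0.071 m and x of disc2 in the frame of tray between 0.09 and 0.147 m and y of disc2 in the frame of tray between -0.057 and 0.057 m and z of disc2 in the frame of tray between 0 and 0.063 m) or (x of each of disc1, disc2 in the frame of tray below 0.068 m and z of each of disc1, disc2 in the frame of tray above 0.071 m and x of disc3 in the frame of tray between 0.09 and 0.147 m and y of disc3 in the frame of tray between -0.057 and 0.057 m and z of disc3 in the frame of tray between 0 and 0.063 m))), for 0.2 s.
2. two flat masses are in the slot while the third is still on the deck, short of the gate (((x of disc1 in the frame of tray below 0.068 m and z of disc1 in the frame of tray above 0.071 m and x of disc2 in the frame of tray between 0.09 and 0.147 m and y of disc2 in the frame of tray between -0.057 and 0.057 m and z of disc2 in the frame of tray between 0 and 0.063 m and x of disc3 in the frame of tray between 0.09 and 0.147 m and y of disc3 in the frame of tray between -0.057 and 0.057 m and z of disc3 in the frame of tray between 0 and 0.063 m) or (x of disc1 in the frame of tray between 0.09 and 0.147 m and y of disc1 in the frame of tray between -0.057 and 0.057 m and z of disc1 in the frame of tray between 0 and 0.063 m and x of disc2 in the frame of tray below 0.068 m and z of disc2 in the frame of tray above 0.071 m and x of disc3 in the frame of tray between 0.09 and 0.147 m and y of disc3 in the frame of tray between -0.057 and 0.057 m and z of disc3 in the frame of tray between 0 and 0.063 m) or (x of disc1 in the frame of tray between 0.09 and 0.147 m and y of disc1 in the frame of tray between -0.057 and 0.057 m and z of disc1 in the frame of tray between 0 and 0.063 m and x of disc2 in the frame of tray between 0.09 and 0.147 m and y of disc2 in the frame of tray between -0.057 and 0.057 m and z of disc2 in the frame of tray between 0 and 0.063 m and x of disc3 in the frame of tray below 0.068 m and z of disc3 in the frame of tray above 0.071 m))), for 0.2 s.
At the end, for the whole second after the job is handed in: All three flat masses lie in the slot behind the gate, each with its centre at least 12 mm below the deck; knobbed mass and stopper still stand within 20 mm of where they were; beaker and brown bottle are within 30 mm of where they were (x of disc1 in the frame of tray between 0.09 and 0.147 m and y of disc1 in the frame of tray between -0.057 and 0.057 m and z of disc1 in the frame of tray between 0 and 0.063 m and x of disc2 in the frame of tray between 0.09 and 0.147 m and y of disc2 in the frame of tray between -0.057 and 0.057 m and z of disc2 in the frame of tray between 0 and 0.063 m and x of disc3 in the frame of tray between 0.09 and 0.147 m and y of disc3 in the frame of tray between -0.057 and 0.057 m and z of disc3 in the frame of tray between 0 and 0.063 m and distance of each of knob_mass, stopper from where it was at the start of the episode below 0.02 m and angle between each of knob_mass, stopper's own z axis and vertical below 0.3 rad and distance of each of beaker, dropper from where it was at the start of the episode below 0.03 m); the robot touches nothing.
It fails at once if a flat mass is lifted (its centre more than 9 mm higher than when it lies on the deck) (z of any of disc1, disc2, disc3 in the frame of tray above 0.09 m).
It fails at once if the knobbed mass or the stopper is shifted by more than 20 mm or tipped over (distance of any of knob_mass, stopper from where it was at the start of the episode above 0.02 m or angle between any of knob_mass, stopper's own z axis and vertical above 0.5 rad).
It fails at once if the beaker or the brown bottle beside the tray is shifted by more than 30 mm (distance of any of beaker, dropper from where it was at the start of the episode above 0.03 m).
It also fails if it takes over 58 s, if anything falls off the work surface, if the arm or the gripper's body presses on something with over 40 N, if the wrist force passes 120 N, or if a joint passes its speed limit or range.

## Robot

A 6-joint arm with a two-finger parallel gripper is mounted at the origin on the work surface. World frame = base frame: x ahead of the robot, y to its left, z up, the work surface at z = 0. Lengths are in mm, angles in rad, forces in N, time in s.
With the tool pointing down it reaches from about 300 to 775 mm from the base axis. Payload 14.6 kg.
Tool frame: the origin (TCP) lies midway between the tips of the shut fingers; the grasp point (between the pads) lies 19 mm behind it (manip.grip_point_offset is the distance from the TCP to the grasp point, in mm); x points along the fingers, z is the direction in which the jaws open and shut, and the axes are right-handed (so a half turn about x gives the same grasp; the last joint's range is limited). The gripper opens to 94 mm and grips with 3 to 60 N. Pads are 16 mm wide; open, the fingers measure 119 mm over their backs; the gripper's body (75 mm by 177 mm) begins 78 mm behind the grasp point.
Start: joints at [1.19, 0.3, 1.521, -0, 1.321, -0.067], TCP at [169.769, 523.133, 205.446] pointing down, gripper open.
Joint ranges: [-3.03, 3.03], [-0.79, 2.21], [0.23, 2.52], [-1.04, 4.18], [0, 3.07], [-2.55, 2.55]. Speed limits (rad/s): [2.22, 2.22, 2.57, 3.14, 3.14, 3.14].

## Interface

Orientations are given as [roll, pitch, yaw] about the fixed x, y, z axes, in that order (R = Rz(yaw) Ry(pitch) Rx(roll)).
In Python, from cell import manip, camera, calibration, order gives the robot as it stands.
- The arm moves only by the tool jog_arm, never from a script. Its arguments are lists of equal length, an entry for each row: "turn": the turn, a rotation vector about the tool's x, y, z in degrees, a list of three; "dp": the shift along the tool's x, y, z in cm, a list of three; "gripper": the closure, from 0 (fully open) to 1 (shut). In form: {"turn": [[ax, ay, az], ...], "dp": [[tx, ty, tz], ...], "gripper": [gripper, ...]}. A call has 1 to 8 rows; each row shifts and turns the pose as measured when the row begins, along the tool's axes as they then stand; what a row does not reach is not made up. A row lasts 1/8 s, in which the tool goes at most 62.5 mm and 10.7 degrees, less where a joint would pass 70% of its speed; a pose out of reach is approached as far as the arm can. A call is refused whole if a number of a shift passes 6.25 or a number of a turn 10.7, either way. A call with a gripper value outside its range is refused whole. The fingers move at their own pace and stop on an object; "grip_force" is the grip in N (left out, the last holds). Time passes only in rows, so rows that do not move let the fingers close. It gives the time, the measured TCP pose, the force and the opening at its end, in the units of the state.
- manip.read_state(): the state, without advancing time (a new reading comes with each control period).
- camera(name): name is "scene" or "top" or "wrist"; returns (picture, depth): 480x640x3 uint8, red, green, blue; 480x640 float32, mm along the optical axis (not along the pixel's ray), 0 where there is no reading.
- calibration(name): a dict with "K" (3x3 intrinsics, pixels), "world_from_camera" (4x4, takes a point from camera to world coordinates). Camera axes: x right, y down, z forward; pixel columns grow to the right and rows downward; lengths in mm; the calibration is good to about 2 mm. A picture is of the moment at which its call begins: read the wrist's pose just before it. calibration takes no time and is no camera call; for the wrist camera it gives the pose at the moment of the call.
- order.sign_off(): hands the job in, once; it reports no verdict.
The state is a dict: "clock": time; "joints": joint angles; "qd": joint speeds; "effort": joint torques, N m; "eef_pos": TCP position; "eef_rot": TCP orientation; "wrist_force": force on the tool from outside, world axes, zero at the start; "moment": the same for the moment, N m; "finger_gap": finger opening in mm.
Only numpy, scipy, OpenCV 4.12 (cv2) and the standard library are available. Lean on these libraries where they do the work, as an engineer would, in place of code of your own. Each camera call takes 0.05 s, during which the arm holds its last target.

## Working session

There is one attempt and no reset: what is moved stays moved. The work goes in short steps, Python scripts to look and compute and a tool call to move; the robot and the scene stay as the last step left them, time stands still between calls to the robot, and variables do not carry over. Pictures are saved under pics/ and viewed, and the job is handed in when it is done.

Besides the shell and the picture viewer there is one more tool, called after ">>>" as a command line: name --argument value ..., lists and objects as JSON in quotes. jog_arm: Moves the arm, as the interface text tells. Its arguments: {"type":"object","properties":{"turn":{"type":"array","items":{"type":"array","items":{"type":"number"}}},"dp":{"type":"array","items":{"type":"array","items":{"type":"number"}}},"gripper":{"type":"array","items":{"type":"number"}},"grip_force":{"type":"number"}},"required":["turn","dp","gripper"]}

```bash
mkdir -p pics
cat > h.py <<'E'
import numpy as np, cv2
from cell import manip, camera, calibration, order
def snap(n,f):
    p,d=camera(n); c=calibration(n)
    cv2.imwrite(f'pics/{f}.png',p[:,:,::-1]); np.savez(f'pics/{f}.npz',p=p,d=d,K=c['K'],T=c['world_from_camera'])
    return p,d,np.array(c['K']),np.array(c['world_from_camera'])
def px2w(u,v,z,K,T):
    r=T[:3,:3]@np.linalg.solve(K,[u,v,1.]); o=T[:3,3]
    return o+r*(z-o[2])/r[2]
def cloud(d,K,T):
    v,u=np.mgrid[:480,:640]; P=np.stack([(u-K[0,2])/K[0,0]*d,(v-K[1,2])/K[1,1]*d,d],-1)
    return P@T[:3,:3].T+T[:3,3]
E
python3 - <<'E'
from h import *
for n in('top','scene'):
    p,d,K,T=snap(n,n+'0'); print(n,K,T)
print(manip.read_state())
E
```

```text
top [[515.60270985   0.         318.5470882 ]
 [  0.         515.60270985 239.57538602]
 [  0.           0.           1.        ]] [[-2.75672239e-02 -9.83765960e-01  1.77326208e-01  4.36037140e+02]
 [-9.99541049e-01  2.93566786e-02  7.47508914e-03  3.74603699e+01]
 [-1.25594467e-02 -1.77038757e-01 -9.84123742e-01  9.13839180e+02]
 [ 0.00000000e+00  0.00000000e+00  0.00000000e+00  1.00000000e+00]]
scene [[468.25063599   0.         326.11299666]
 [  0.         468.25063599 237.83215915]
 [  0.           0.           1.        ]] [[ 5.17537558e-01  4.92710866e-01 -6.99564778e-01  1.22925352e+03]
 [ 8.55528620e-01 -2.83612015e-01  4.33168565e-01 -3.37271892e+02]
 [ 1.50218830e-02 -8.22678690e-01 -5.68308117e-01  5.78701675e+02]
 [ 0.00000000e+00  0.00000000e+00  0.00000000e+00  1.00000000e+00]]
{'clock': 0.1, 'joints': array([ 1.19035525e+00,  3.00399769e-01,  1.52152321e+00, -3.48466536e-05,
        1.32072006e+00, -6.66348327e-02]), 'qd': array([ 0.00083339,  0.00041477, -0.00265885,  0.00095189,  0.00025052,
        0.00054654]), 'effort': array([-2.91659535e-04, -5.32643223e+01, -3.53283656e+01,  7.08980835e-02,
        2.34482624e-02, -7.94925973e-05]), 'eef_pos': array([169.7137048 , 522.90462532, 204.94994549]), 'eef_rot': array([ 3.10708126,  1.5697454 , -1.91910532]), 'wrist_force': array([ 0.3069144 , -0.13191812,  0.32475167]), 'moment': array([-0.00023589, -0.00421689,  0.01375025]), 'finger_gap': 93.83678337599098}
```

View pics/top0.png

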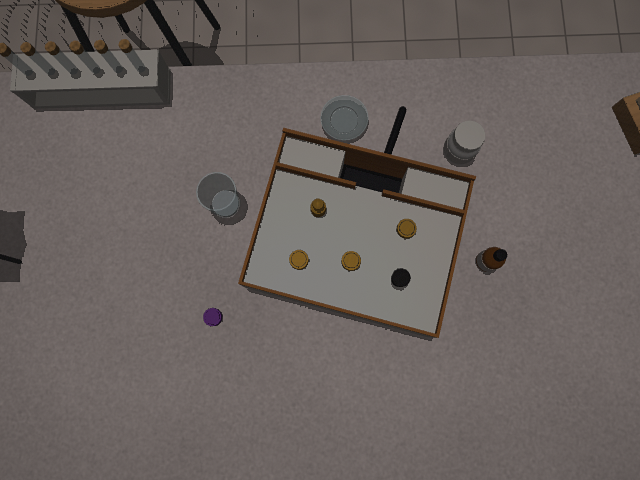

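View pics/scene0.png

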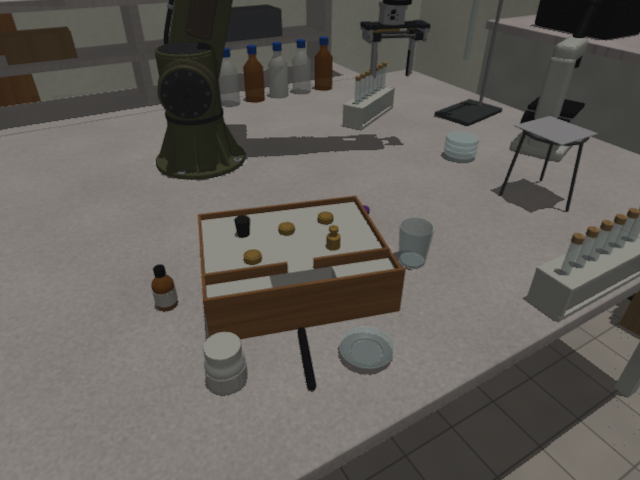

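The top view shows three brass discs at (407,229), (299,260) and (351,261). The knobbed mass is at (318,207) and the stopper at (401,278). The only look-alike is the purple one on the table at (213,317), off the tray. I'll confirm this in a crop and measure.

Run:
```python
from h import *
f=np.load('pics/top0.npz'); p,d,K,T=[f[k] for k in 'pdKT']
P=cloud(d,K,T); roi=np.zeros((480,640),bool); roi[115:345,230:485]=1
m=roi&(abs(P[...,2]-75)<4)&(p.min(-1)>130)
print(np.median(P[...,2][m]),m.sum())
# tray outer rect from any point z>60 in wood/deck colour
hsv=cv2.cvtColor(p,cv2.COLOR_RGB2HSV)
w=roi&(P[...,2]>70)&(P[...,2]<100)
n,l,s,c=cv2.connectedComponentsWithStats(w.astype(np.uint8)); i=1+s[1:,4].argmax(); w=l==i
r=cv2.minAreaRect(P[...,:2][w].astype(np.float32)); print('outer rect',r, cv2.boxPoints(r))
big=cv2.resize(p[115:345,230:485],None,fx=3,fy=2.6,interpolation=cv2.INTER_CUBIC)
big=cv2.resize(p[115:345,230:485],(765,600))if 0 else cv2.resize(p[115:345,230:485],None,fx=2.6,fy=2.6,interpolation=cv2.INTER_CUBIC)
cv2.imwrite('pics/crop0.png',np.clip(big[:,:,::-1]*1.6,0,255).astype(np.uint8))
# brass by hue
b=roi&(hsv[...,0]>12)&(hsv[...,0]<28)&(hsv[...,1]>150)&(hsv[...,2]>90)
n,l,s,c=cv2.connectedComponentsWithStats(b.astype(np.uint8))
for i in range(1,n):
    if s[i,4]>40: print('brass',c[i],s[i],np.median(P[l==i],0).round(1),px2w(*c[i],86,K,T).round(1))
b=roi&(p.max(-1)<30)&(P[...,2]>80)
n,l,s,c=cv2.connectedComponentsWithStats(b.astype(np.uint8))
for i in range(1,n):
    if s[i,4]>40: print('black',c[i],s[i],np.median(P[l==i],0).round(1))
```

```text
74.83974145673506 68
outer rect ((600.897216796875, -20.947433471679688), (330.6806640625, 272.3955383300781), 73.31541442871094) [[ 422.96375  -140.22412 ]
 [ 683.89136  -218.42966 ]
 [ 778.8307     98.329254]
 [ 517.9031    176.53479 ]]
brass [332.92083333 141.51666667] [283 128  98  27 240] [748.7  13.3  94.8] [752.7  14.8  86. ]
brass [347.65882353 271.33039216] [ 239  143  227  194 1020] [508.8  18.3  86.8] [531.8  -1.7  86. ]
brass [316.58585859 205.03030303] [311 199  13  15  99] [636.3  44.6 117.8] [643.2  45.4  86. ]
brass [406.48598131 227.78504673] [398 219  18  18 214] [ 600.2 -100.3   87. ] [ 600.5 -100.5   86. ]
brass [298.34439834 258.82157676] [289 250  19  19 241] [554.1  77.6  87.4] [554.5  77.4  86. ]
brass [350.7375     259.92916667] [342 251  19  19 240] [549.9  -7.6  87.4] [550.2  -7.4  86. ]
black [400.28409091 277.61742424] [391 269  19  18 264] [516.6 -82.1 108.9]
```

```bash
ls -la pics
```

```text
total 5368
drwxr-xr-x 2 agent agent    4096 Dec  7 03:17 .
drwxr-xr-x 3 agent agent    4096 Dec  7 03:16 ..
-rw-r--r-- 1 agent agent  452486 Dec  7 03:17 crop0.png
-rw-r--r-- 1 agent agent 2151558 Dec  7 03:16 scene0.npz
-rw-r--r-- 1 agent agent  340052 Dec  7 03:16 scene0.png
-rw-r--r-- 1 agent agent 2151558 Dec  7 03:16 top0.npz
-rw-r--r-- 1 agent agent  378905 Dec  7 03:16 top0.png
```

View pics/crop0.png

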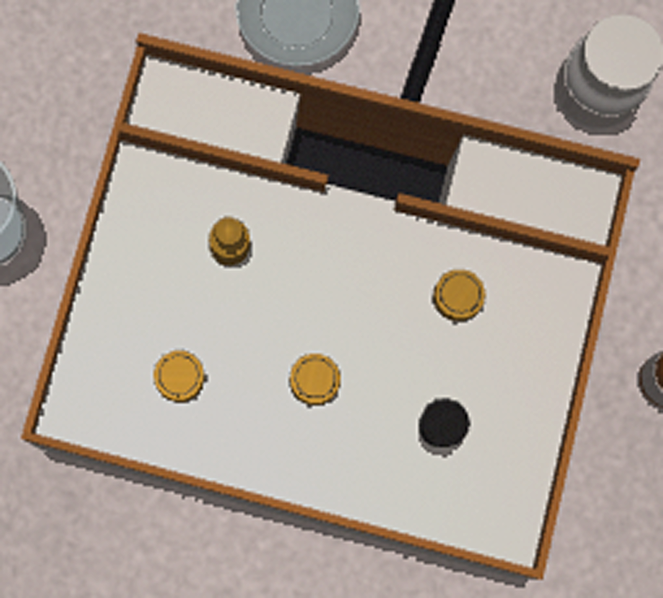

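The crop confirms three plain flat brass discs at (407,228), (298,259) and (351,260). The knob at (317,205) is taller and the stopper at (400,278) is black. Next I'll convert to the tray frame.

```bash
cat >> h.py <<'E'
th=-0.2912; RT=np.array([[np.cos(th),-np.sin(th)],[np.sin(th),np.cos(th)]]); O=np.array([585.4,-16.3])
def w2t(p): return (np.asarray(p)[:2]-O)@RT
def t2w(p): return RT@np.asarray(p)+O
E
python3 - <<'E'
from h import *
f=np.load('pics/top0.npz'); p,d,K,T=[f[k] for k in 'pdKT']
for n,u,v,z in [('gL',355.8,186.2,95),('gR',382.7,191.9,95),('dA',406.49,227.8,87),('dB',298.34,258.8,87),('dC',350.74,259.9,87),('knobtop',316.6,205,119),('stop',400.28,277.6,109)]:
    w=px2w(u,v,z,K,T); print(n,w.round(1),w2t(w).round(1))
P=cloud(d,K,T)
m=(P[...,2]>93)&(P[...,2]<97)
t=w2t(P[m]); 
for lo,hi in((75,100),(135,160)):
    s=t[(t[:,0]>lo)&(t[:,0]<hi)&(abs(t[:,1])<170)]; 
    a=np.polyfit(s[:,1],s[:,0],1); print(lo,a,len(s), s[:,0].min(),s[:,0].max()); 
s=t[(t[:,0]>80)&(t[:,0]<94)]; y=np.sort(s[:,1]); g=np.diff(y); i=g.argmax(); print('gap',y[i],y[i+1])
from scipy.spatial.transform import Rotation as R
st=manip.read_state(); print(R.from_euler('xyz',st['eef_rot']).as_matrix().round(3))
E
```

```text
gL [670.8 -20.   95. ] [82.9 21. ]
gR [659.8 -63.6  95. ] [ 84.8 -23.9]
dA [ 600.3 -100.3   87. ] [ 38.4 -76.2]
dB [554.4  77.3  87. ] [-56.6  80.8]
dC [550.1  -7.4  87. ] [-36.4  -1.6]
knobtop [635.  45. 119.] [29.9 73. ]
stop [516.9 -82.4 109. ] [-46.6 -83. ]Traceback (most recent call last):
  File "<stdin>", line 7, in <module>
  File "h.py", line 14, in w2t
    def w2t(p): return (np.asarray(p)[:2]-O)@RT
                        ~~~~~~~~~~~~~~~~~^~
ValueError: operands could not be broadcast together with shapes (2,3) (2,)
```

```bash
sed -i 's/np.asarray(p)\[:2\]-O/np.asarray(p)[...,:2]-O/' h.py
python3 - <<'E'
from h import *
f=np.load('pics/top0.npz'); p,d,K,T=[f[k] for k in 'pdKT']
P=cloud(d,K,T)
m=(P[...,2]>93)&(P[...,2]<97)
t=w2t(P[m]); 
for lo,hi in((75,100),(135,160)):
    s=t[(t[:,0]>lo)&(t[:,0]<hi)&(abs(t[:,1])<155)]; 
    a=np.polyfit(s[:,1],s[:,0],1); print(lo,a,len(s), s[:,0].min(),s[:,0].max()); 
s=t[(t[:,0]>80)&(t[:,0]<94)]; y=np.sort(s[:,1]); g=np.diff(y); i=g.argmax(); print('gap',y[i],y[i+1])
from scipy.spatial.transform import Rotation as R
st=manip.read_state(); print(R.from_euler('xyz',st['eef_rot']).as_matrix().round(3))
E
```

```text
75 [-5.45980748e-04  8.67166058e+01] 521 83.09482353583434 90.51872259391075
135 [4.09325415e-05 1.47800303e+02] 618 143.78517032731415 151.51814289107725
gap -22.92009476267969 24.390962687707624
[[-0.    -0.951  0.309]
 [-0.001  0.309  0.951]
 [-1.     0.    -0.001]]
```

```bash
cat >> h.py <<'E'
from scipy.spatial.transform import Rotation as R
def plan(tx,ty,z,ang=0.):
    """delta in tool axes (cm) to reach tray x,y, world z; ang=push direction in tray deg; push = -tool y"""
    s=manip.read_state(); M=R.from_euler('xyz',s['eef_rot']).as_matrix()
    w=np.r_[t2w([tx,ty]),z]; dp=M.T@(w-s['eef_pos'])/10
    a=th+np.deg2rad(ang); ty_=-np.array([np.cos(a),np.sin(a),0]); X=np.array([0,0,-1.]); G=np.c_[X,ty_,np.cross(X,ty_)]
    rv=R.from_matrix(M.T@G).as_rotvec(degrees=True)
    print('clk',round(s['clock'],2),'tray',w2t(s['eef_pos']).round(1),'z',s['eef_pos'][2].round(1),'gap',s['finger_gap'].round(1),'F',s['wrist_force'].round(1),'J',s['joints'].round(2))
    print('dp cm',dp.round(2),'turn',rv.round(1))
E
python3 -c "
from h import *
plan(-78,-1,150)"
```

```text
Traceback (most recent call last):
  File "h.py", line 23, in plan
    print('clk',round(s['clock'],2),'tray',w2t(s['eef_pos']).round(1),'z',s['eef_pos'][2].round(1),'gap',s['finger_gap'].round(1),'F',s['wrist_force'].round(1),'J',s['joints'].round(2))
                                                                                                         ^^^^^^^^^^^^^^^^^^^^^
AttributeError: 'float' object has no attribute 'round'
```

```bash
sed -i "s/s\['finger_gap'\].round(1)/round(s['finger_gap'],1)/" h.py
python3 -c "
from h import *
plan(-78,-1,150)"
```

```text
clk 0.1 tray [-553.   397.2] z 204.9 gap 93.8 F [ 0.3 -0.1  0.3] J [ 1.19  0.3   1.52 -0.    1.32 -0.07]
dp cm [  5.53 -48.39 -38.73] turn [-1.3 -0.1 -0. ]
```

>>> jog_arm --turn '[[-1.3,0,0],[0,0,0],[0,0,0],[0,0,0],[0,0,0],[0,0,0],[0,0,0],[0,0,0]]' --dp '[[0,-4.8,-3.8],[0,-4.8,-3.8],[0,-4.8,-3.8],[0,-4.8,-3.8],[0,-4.8,-3.8],[0,-4.8,-3.8],[0,-4.8,-3.8],[0,-4.8,-3.8]]' --gripper '[0.85,0.85,0.85,0.85,0.85,0.85,0.85,0.85]' --grip_force 20

```text
clock: 1.1
eef_pos: [453.3, 112.9, 203.8]
eef_rot: [2.954, 1.568, -2.042]
wrist_force: [1.0, 0.8, 0.8]
finger_gap: 17.5
```

```bash
python3 -c "
from h import *
plan(-78,-1,150)"
```

```text
clk 1.1 tray [-163.6   85.9] z 203.8 gap 17.5 F [1.  0.8 0.8] J [ 0.17  0.12  1.75 -0.    1.28 -1.12]
dp cm [ 5.4  -8.5  -8.73] turn [ 0.4 -0.2 -0. ]
```

>>> jog_arm --turn '[[0.4,0,0],[0,0,0],[0,0,0]]' --dp '[[1.8,-4.2,-4.0],[1.8,-4.2,-4.0],[1.8,-0.8,-1.2]]' --gripper '[0.85,0.85,0.85]'

```text
clock: 1.48
eef_pos: [518.0, -7.7, 149.1]
eef_rot: [-2.731, 1.568, -1.454]
wrist_force: [-0.2, 0.2, -0.4]
finger_gap: 13.9
```

```bash
python3 -c "
from h import *
plan(-78,-1,100)
snap('wrist','w1')
snap('scene','s1')
"
```

```text
clk 1.48 tray [-67.  -11.1] z 149.1 gap 13.9 F [-0.2  0.2 -0.4] J [-0.08  0.28  1.68 -0.    1.18 -1.36]
dp cm [4.91 1.11 1.02] turn [-0.2 -0.1  0.1]
```

View pics/w1.png

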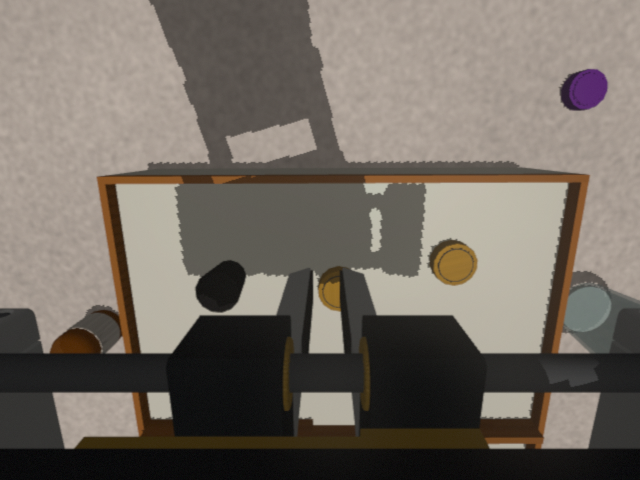

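View pics/s1.png

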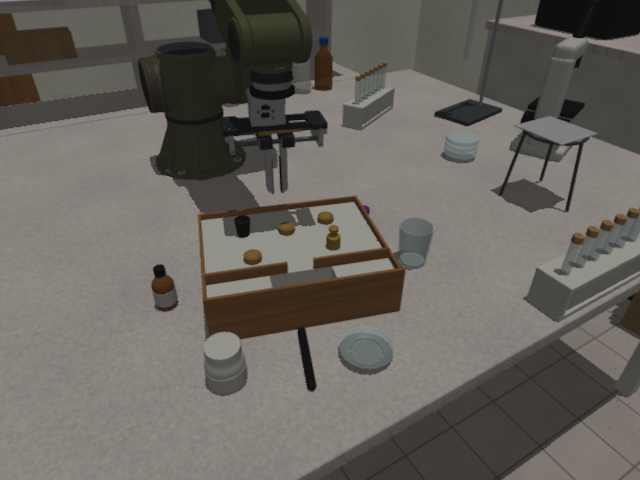

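The wrist view shows the fingers about 14 mm apart, just behind disc C at (332,288). I'll correct the position and descend behind it.

>>> jog_arm --turn '[[0,0,0],[0,0,0],[0,0,0],[0,0,0]]' --dp '[[0,0.9,0.95],[2.5,0,0],[2.5,0,0],[1.5,0,0]]' --gripper '[0.85,0.85,0.85,0.85]'

```text
clock: 2.08
eef_pos: [510.0, 11.3, 85.7]
eef_rot: [-1.914, 1.567, -0.633]
wrist_force: [0.7, 0.2, 0.1]
finger_gap: 14.1
```

```bash
python3 -c "
from h import *
plan(-74,-1.6,79)
"
```

```text
clk 2.08 tray [-80.2   4.8] z 85.7 gap 14.1 F [0.7 0.2 0.1] J [-0.05  0.35  1.76 -0.    1.03 -1.33]
dp cm [ 0.67 -0.61 -0.64] turn [ 0.1 -0.1  0.2]
```

>>> jog_arm --turn '[[0,0,0],[0,0,0],[0,0,0]]' --dp '[[0.3,0,-0.6],[0.3,0,0],[0,0,0]]' --gripper '[0.85,0.85,0.85]'

```text
clock: 2.45
eef_pos: [508.3, 6.6, 80.9]
eef_rot: [-1.736, 1.566, -0.453]
wrist_force: [-0.5, -0.3, 1.0]
finger_gap: 13.9
```

```bash
python3 -c "
from h import *
plan(0,-0.8,79)
"
```

```text
clk 2.45 tray [-80.4  -0.2] z 80.9 gap 13.9 F [-0.5 -0.3  1. ] J [-0.06  0.35  1.77 -0.    1.02 -1.34]
dp cm [ 0.23 -8.04 -0.09] turn [ 0.2 -0.   0.3]
```

>>> jog_arm --turn '[[0,0,0],[0,0,0],[0,0,0],[0,0,0],[0,0,0],[0,0,0],[0,0,0],[0,0,0]]' --dp '[[0.2,-1.0,0],[0,-1.0,0],[0,-1.0,0],[0,-1.0,0],[0,-1.0,0],[0,-1.0,0],[0,-1.0,0],[0,0,0]]' --gripper '[0.85,0.85,0.85,0.85,0.85,0.85,0.85,0.85]'

```text
clock: 3.45
eef_pos: [581.3, -15.1, 79.9]
eef_rot: [-1.643, 1.565, -0.361]
wrist_force: [-0.0, -0.1, 0.7]
finger_gap: 14.3
```

```bash
python3 -c "
from h import *
plan(72,0.3,79)
snap('top','t2')
im=cv2.imread('pics/t2.png')[115:345,230:485]; cv2.imwrite('pics/t2c.png',cv2.resize(im,None,fx=2.6,fy=2.6))
"
```

```text
clk 3.45 tray [-4.3 -0. ] z 79.9 gap 14.3 F [-0.  -0.1  0.7] J [-0.09  0.49  1.56 -0.    1.08 -1.37]
dp cm [ 0.13 -7.63  0.01] turn [ 0.2 -0.   0.3]
```

View pics/t2c.png

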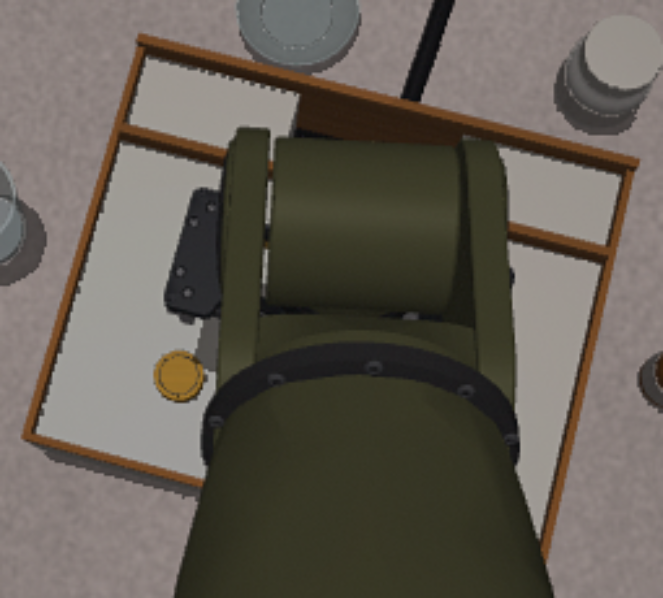

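The top view is blocked by the arm, so I'll use the scene camera from here. I'll push on toward the gate.

>>> jog_arm --turn '[[0,0,0],[0,0,0],[0,0,0],[0,0,0],[0,0,0],[0,0,0]]' --dp '[[0.1,-1.0,0],[0,-1.0,0],[0,-1.0,0],[0,-1.0,0],[0,-0.8,0],[0,0,0]]' --gripper '[0.85,0.85,0.85,0.85,0.85,0.85]'

```text
clock: 4.25
eef_pos: [630.1, -29.5, 79.0]
eef_rot: [-1.656, 1.565, -0.374]
wrist_force: [-0.6, 0.5, -0.7]
finger_gap: 14.1
```

```bash
python3 -c "
from h import *
plan(78,0.3,79)
snap('scene','s2')
im=cv2.imread('pics/s2.png')[130:350,170:430]; cv2.imwrite('pics/s2c.png',cv2.resize(im,None,fx=2.6,fy=2.6))
"
```

```text
clk 4.25 tray [46.6  0.2] z 79.0 gap 14.1 F [-0.6  0.5 -0.7] J [-0.1   0.6   1.4  -0.    1.14 -1.39]
dp cm [ 0.02 -3.14  0.  ] turn [ 0.2 -0.   0.3]
```

View pics/s2c.png

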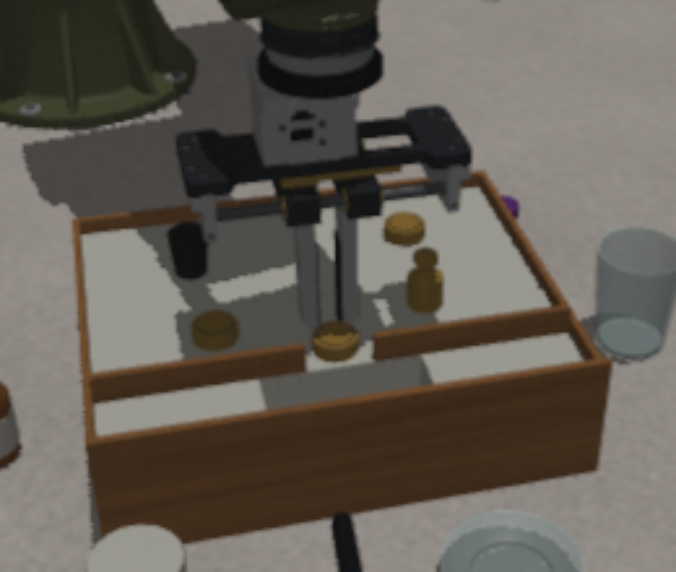

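The disc, at about (335,340) in the crop, sits in the finger cradle, centred on the gate. I'll push it through.

>>> jog_arm --turn '[[0,0,0],[0,0,0],[0,0,0],[0,0,0],[0,0,0]]' --dp '[[0,-1.0,0],[0,-1.0,0],[0,-0.8,0],[0,0,0],[0,0,0]]' --gripper '[0.85,0.85,0.85,0.85,0.85]'

```text
clock: 4.92
eef_pos: [658.5, -37.9, 79.2]
eef_rot: [-1.663, 1.565, -0.38]
wrist_force: [-0.6, -0.8, -0.1]
finger_gap: 14.1
```

```bash
python3 -c "
from h import *
plan(78,0.3,79)
snap('scene','s3')
im=cv2.imread('pics/s3.png')[130:350,170:430]; cv2.imwrite('pics/s3c.png',cv2.resize(im,None,fx=2.6,fy=2.6))
"
```

```text
clk 4.92 tray [76.2  0.3] z 79.2 gap 14.1 F [-0.6 -0.8 -0.1] J [-0.11  0.66  1.3  -0.    1.18 -1.39]
dp cm [ 0.02 -0.18  0.  ] turn [ 0.2 -0.   0.3]
```

View pics/s3c.png

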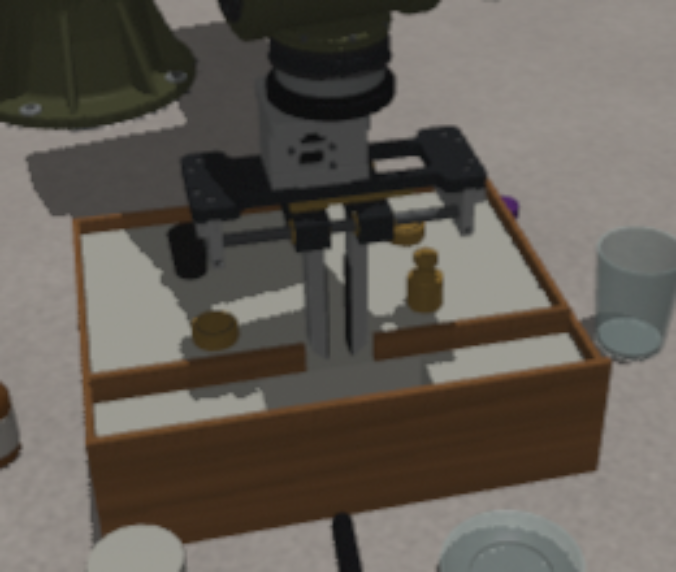

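The disc has dropped through the gate. I'll raise the hand clear and turn it 90° for the sideways push of disc A.

>>> jog_arm --turn '[[0,0,0],[0,0,0],[10,0,0],[10,0,0],[10,0,0],[10,0,0],[10,0,0],[10,0,0]]' --dp '[[-3,0,0],[-3,0.5,0],[0,1.5,0],[0,1.0,0],[0,0,0],[0,0,0],[0,0,0],[0,0,0]]' --gripper '[0.85,0.85,0.85,0.85,0.85,0.85,0.85,0.85]'

```text
clock: 5.98
eef_pos: [627.7, -26.6, 141.8]
eef_rot: [-0.56, 1.565, -0.356]
wrist_force: [-0.5, -0.9, -0.6]
finger_gap: 14.2
```

```bash
python3 -c "
from h import *
plan(38.4,-108,135,-90)
"
```

```text
clk 5.97 tray [43.4  2.3] z 141.8 gap 14.2 F [-0.5 -0.9 -0.6] J [-0.1   0.52  1.36 -0.    1.25 -0.3 ]
dp cm [ 0.68 -9.46 -5.69] turn [28.4  0.3  0.1]
```

>>> jog_arm --turn '[[9.5,0,0],[9.5,0,0],[9.4,0,0],[0,0,0],[0,0,0]]' --dp '[[0,0,0],[0,0,0],[0,-4,0],[0,-5,0],[0,0,0]]' --gripper '[0.85,0.85,0.85,0.85,0.85]'

```text
clock: 6.6
eef_pos: [605.7, -115.1, 142.3]
eef_rot: [-0.032, 1.564, -0.341]
wrist_force: [0.3, 0.6, -0.0]
finger_gap: 13.8
```

```bash
python3 -c "
from h import *
plan(38.4,-108,79,-90)
p,d,K,T=snap('top','t3')
im=cv2.imread('pics/t3.png')[115:345,230:485]; cv2.imwrite('pics/t3c.png',cv2.resize(im,None,fx=2.6,fy=2.6))
"
```

```text
clk 6.6 tray [ 47.8 -88.8] z 142.3 gap 13.8 F [ 0.3  0.6 -0. ] J [-0.25  0.5   1.4  -0.    1.24  0.06]
dp cm [ 6.33 -1.94 -0.95] turn [-1.1  0.4  0. ]
```

View pics/t3c.png

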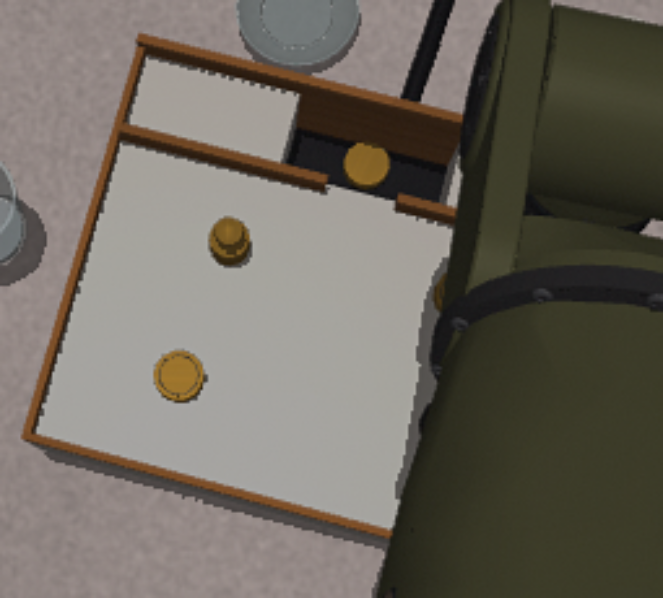

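The first disc lies in the slot at (367,165) in the crop. I'll go behind disc A and descend.

>>> jog_arm --turn '[[-1.1,0,0],[0,0,0],[0,0,0],[0,0,0],[0,0,0]]' --dp '[[0,-2.1,-0.95],[0,0,0],[3,0,0],[2,0,0],[0,0,0]]' --gripper '[0.85,0.85,0.85,0.85,0.85]'

```text
clock: 7.28
eef_pos: [593.5, -125.0, 92.0]
eef_rot: [0.143, 1.562, -0.141]
wrist_force: [0.4, -0.4, -0.3]
finger_gap: 14.3
```

```bash
python3 -c "
from h import *
plan(38.4,-108,79,-90)
"
```

```text
clk 7.28 tray [  38.9 -101.8] z 92.0 gap 14.3 F [ 0.4 -0.4 -0.3] J [-0.27  0.53  1.47  0.    1.13  0.02]
dp cm [ 1.3  -0.62 -0.07] turn [ 0.4  0.5 -0.1]
```

>>> jog_arm --turn '[[0.4,0.5,0],[0,0,0],[0,0,0]]' --dp '[[0,-0.6,0],[1.3,0,0],[0,0,0]]' --gripper '[0.85,0.85,0.85]'

```text
clock: 7.65
eef_pos: [592.9, -130.1, 80.0]
eef_rot: [0.75, 1.569, 0.459]
wrist_force: [0.4, -0.3, 0.1]
finger_gap: 14.2
```

```bash
python3 -c "
from h import *
plan(38.4,-23,79,-90)
snap('scene','s4')
im=cv2.imread('pics/s4.png')[130:350,170:430]; cv2.imwrite('pics/s4c.png',cv2.resize(im,None,fx=2.6,fy=2.6))
"
```

```text
clk 7.65 tray [  39.9 -106.8] z 80.0 gap 14.2 F [ 0.4 -0.3  0.1] J [-0.28  0.55  1.48  0.    1.12  0.01]
dp cm [ 0.12  8.38 -0.15] turn [-0.   0.1 -0.1]
```

View pics/s4c.png

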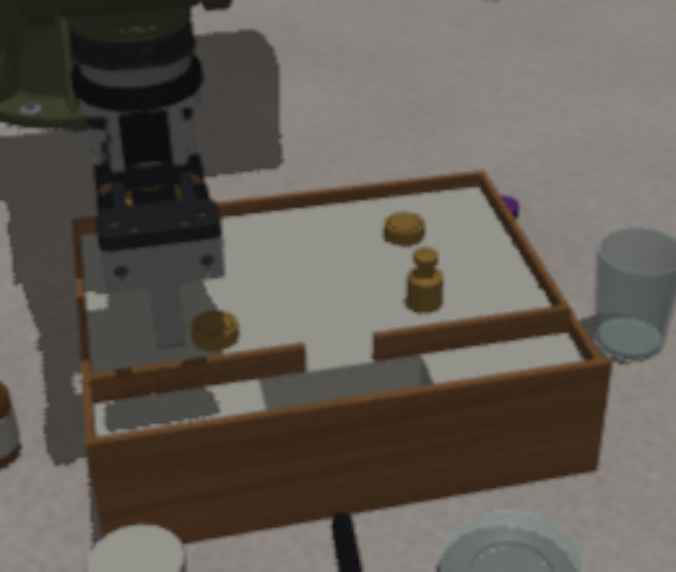

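>>> jog_arm --turn '[[0,0,0],[0,0,0],[0,0,0],[0,0,0],[0,0,0],[0,0,0],[0,0,0],[0,0,0]]' --dp '[[0.1,0.9,-0.15],[0,1.0,0],[0,1.0,0],[0,1.0,0],[0,1.0,0],[0,1.0,0],[0,0.9,0],[0,0,0]]' --gripper '[0.85,0.85,0.85,0.85,0.85,0.85,0.85,0.85]'

```text
clock: 8.7
eef_pos: [613.2, -59.2, 80.7]
eef_rot: [0.376, 1.567, 0.086]
wrist_force: [-0.5, 0.1, -0.1]
finger_gap: 14.5
```

```bash
python3 -c "
from h import *
plan(38.4,-22.5,79,-90)
"
```

```text
clk 8.7 tray [ 38.9 -33.1] z 80.7 gap 14.5 F [-0.5  0.1 -0.1] J [-0.16  0.56  1.45  0.    1.12  0.13]
dp cm [ 0.17  1.06 -0.05] turn [ 0.1  0.2 -0.1]
```

>>> jog_arm --turn '[[0,0,0],[0,0,0],[0,0,0]]' --dp '[[0,0.6,0],[0,0.4,0],[0,0,0]]' --gripper '[0.85,0.85,0.85]'

```text
clock: 9.07
eef_pos: [616.2, -49.4, 80.7]
eef_rot: [0.36, 1.567, 0.069]
wrist_force: [0.0, 0.3, 0.2]
finger_gap: 14.0
```

```bash
python3 -c "
from h import *
plan(38.4,-22.5,79,-90)
p,d,K,T=snap('scene','s5')
P=cloud(d,K,T); hsv=cv2.cvtColor(p,cv2.COLOR_RGB2HSV)
t=w2t(P)
b=(hsv[...,0]>10)&(hsv[...,0]<30)&(hsv[...,1]>120)&(P[...,2]>84)&(P[...,2]<90)&(abs(t[...,0])<70)&(abs(t[...,1])<110)
n,l,s,c=cv2.connectedComponentsWithStats(b.astype(np.uint8))
for i in range(1,n):
    if s[i,4]>20: print(c[i].round(1),s[i,4],t[l==i].mean(0).round(1),t[l==i].min(0).round(1),t[l==i].max(0).round(1))
im=cv2.imread('pics/s5.png')[130:350,170:430]; cv2.imwrite('pics/s5c.png',cv2.resize(im,None,fx=2.6,fy=2.6))
"
```

```text
clk 9.07 tray [ 39.  -22.9] z 80.7 gap 14.0 F [0.  0.3 0.2] J [-0.14  0.57  1.44  0.    1.13  0.15]
dp cm [ 0.17  0.04 -0.06] turn [ 0.   0.2 -0.1]
[325.3 216.2] 101 [-51.9  79.9] [-67.  66.] [-39.5  93.6]
[332.5 243.8] 35 [42.8 69.1] [33.7 60.3] [47.9 79.3]
[295.6 249.1] 116 [43.4  0.8] [ 27.9 -10.7] [56.4 13. ]
```

View pics/s5c.png

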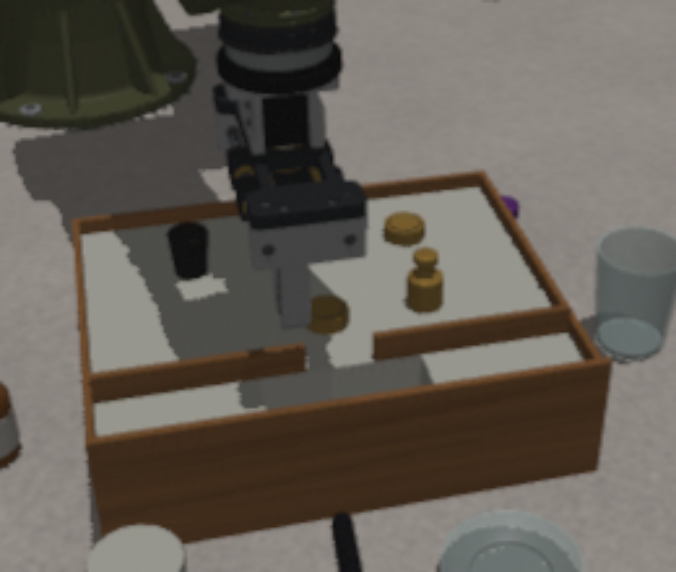

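Disc A sits at about (39, 1) in the tray frame, in line with the gate. I'll back off, turn to face the gate and go behind it.

>>> jog_arm --turn '[[0,0,0],[0,0,0],[-10,0,0],[-10,0,0],[-10,0,0],[-10,0,0],[-10,0,0],[-10,0,0]]' --dp '[[0,-1.5,0],[-4,0,0],[0,0,-1.5],[0,0,-1.5],[0,0,0],[0,0,0],[0,0,0],[0,0,0]]' --gripper '[0.85,0.85,0.85,0.85,0.85,0.85,0.85,0.85]'

```text
clock: 10.12
eef_pos: [579.0, -66.2, 122.1]
eef_rot: [-0.895, 1.566, -0.111]
wrist_force: [0.6, -0.3, -0.1]
finger_gap: 14.0
```

```bash
python3 -c "
from h import *
plan(2,0.5,115,0)
"
```

```text
clk 10.12 tray [  8.2 -49.6] z 122.1 gap 14.0 F [ 0.6 -0.3 -0.1] J [-0.18  0.45  1.52  0.    1.17 -0.96]
dp cm [0.71 2.93 4.11] turn [-28.4   0.1   0.2]
```

>>> jog_arm --turn '[[-9.5,0,0],[-9.5,0,0],[-9.4,0,0],[0,0,0],[0,0,0]]' --dp '[[0,0,0],[0,0,0],[0,0.5,2.4],[0,0,2.4],[0,0,0]]' --gripper '[0.85,0.85,0.85,0.85,0.85]'

```text
clock: 10.75
eef_pos: [590.7, -22.6, 122.3]
eef_rot: [-1.503, 1.566, -0.214]
wrist_force: [-0.8, -0.5, 0.3]
finger_gap: 14.3
```

```bash
python3 -c "
from h import *
plan(2,0.5,79,0)
"
```

```text
clk 10.75 tray [ 6.9 -4.5] z 122.3 gap 14.3 F [-0.8 -0.5  0.3] J [-0.1   0.46  1.49 -0.    1.18 -1.39]
dp cm [4.33 0.51 0.5 ] turn [0.5 0.  0.3]
```

>>> jog_arm --turn '[[0.5,0,0.3],[0,0,0],[0,0,0],[0,0,0]]' --dp '[[0,0.4,0.5],[2.2,0,0],[2.0,0,0],[0,0,0]]' --gripper '[0.85,0.85,0.85,0.85]'

```text
clock: 11.25
eef_pos: [587.6, -17.4, 79.7]
eef_rot: [1.452, 1.57, 2.722]
wrist_force: [-0.1, 0.3, -0.2]
finger_gap: 14.4
```

```bash
python3 -c "
from h import *
plan(46,0.5,79,0)
p,d,K,T=snap('scene','s6')
im=cv2.imread('pics/s6.png')[130:350,170:430]; cv2.imwrite('pics/s6c.png',cv2.resize(im,None,fx=2.6,fy=2.6))
"
```

```text
clk 11.25 tray [ 2.4 -0.4] z 79.7 gap 14.4 F [-0.1  0.3 -0.2] J [-0.09  0.51  1.53  0.    1.1  -1.36]
dp cm [ 0.06 -4.36  0.14] turn [-0.6  0.  -0.1]
```

View pics/s6c.png

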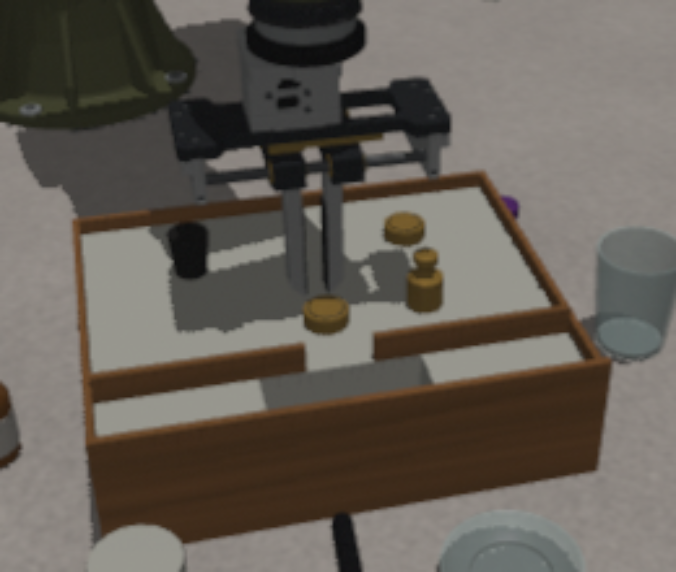

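The fingers are directly behind disc A, which is at (326,313) in the crop. I'll push.

>>> jog_arm --turn '[[-0.6,0,0],[0,0,0],[0,0,0],[0,0,0],[0,0,0]]' --dp '[[0,-1.0,0.1],[0,-1.0,0],[0,-1.0,0],[0,-1.0,0],[0,0,0]]' --gripper '[0.85,0.85,0.85,0.85,0.85]'

```text
clock: 11.92
eef_pos: [630.8, -29.4, 83.2]
eef_rot: [-1.305, 1.567, -0.026]
wrist_force: [-0.6, -0.2, -0.6]
finger_gap: 14.2
```

```bash
python3 -c "
from h import *
plan(78,0.4,79,0)
p,d,K,T=snap('scene','s7')
im=cv2.imread('pics/s7.png')[130:350,170:430]; cv2.imwrite('pics/s7c.png',cv2.resize(im,None,fx=2.6,fy=2.6))
"
```

```text
clk 11.93 tray [47.2  0.5] z 83.2 gap 14.2 F [-0.6 -0.2 -0.6] J [-0.1   0.59  1.4   0.    1.15 -1.38]
dp cm [ 0.44 -3.08 -0.01] turn [-0.   0.1  0.2]
```

View pics/s7c.png

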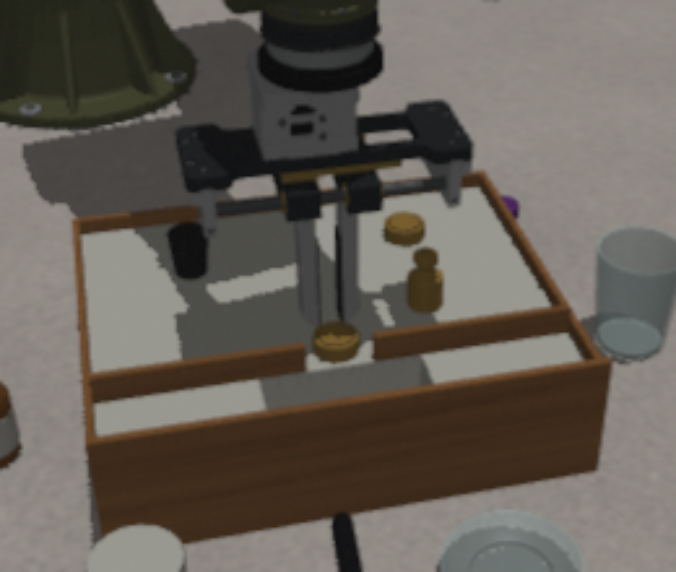

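The disc is centred at the gate. Tool height drifted up to 83, so I'll lower it slightly while pushing through.

>>> jog_arm --turn '[[0,0,0],[0,0,0],[0,0,0],[0,0,0],[0,0,0]]' --dp '[[0.35,0,0],[0,-1.0,0],[0,-1.0,0],[0,-0.9,0],[0,0,0]]' --gripper '[0.85,0.85,0.85,0.85,0.85]'

```text
clock: 12.6
eef_pos: [660.0, -38.1, 79.5]
eef_rot: [-1.293, 1.567, -0.014]
wrist_force: [0.4, -0.4, 0.4]
finger_gap: 14.0
```

```bash
python3 -c "
from h import *
plan(78,0.4,79,0)
p,d,K,T=snap('scene','s8')
im=cv2.imread('pics/s8.png')[130:350,170:430]; cv2.imwrite('pics/s8c.png',cv2.resize(im,None,fx=2.6,fy=2.6))
"
```

```text
clk 12.6 tray [77.7  0.6] z 79.5 gap 14.0 F [ 0.4 -0.4  0.4] J [-0.11  0.66  1.3   0.    1.18 -1.39]
dp cm [ 0.05 -0.03 -0.02] turn [-0.   0.1  0.2]
```

View pics/s8c.png

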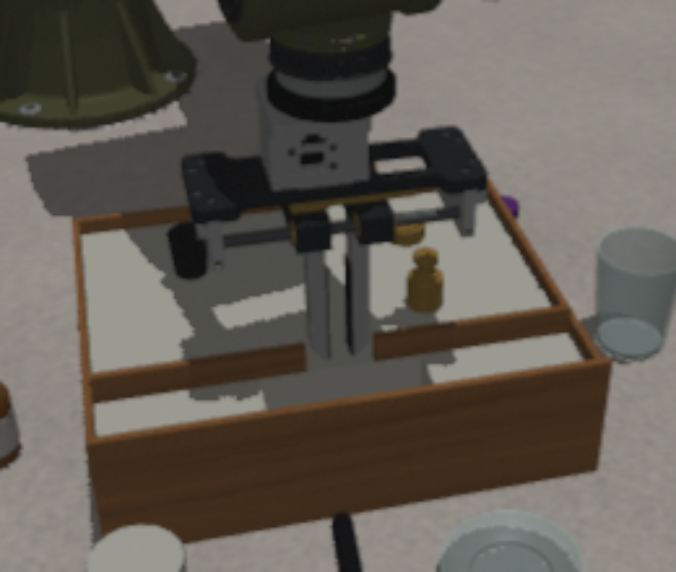

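Disc A has dropped. Now disc B at (-57, 81). I'll lift, turn about 48° and go behind it.

>>> jog_arm --turn '[[0,0,0],[0,0,0],[9.7,0,0],[9.7,0,0],[9.7,0,0],[9.7,0,0],[9.7,0,0],[0,0,0]]' --dp '[[-3,0,0],[-3,0.5,0],[0,1.5,0],[0,1.0,0],[0,0,0],[0,0,0],[0,0,0],[0,0,0]]' --gripper '[0.85,0.85,0.85,0.85,0.85,0.85,0.85,0.85]'

```text
clock: 13.65
eef_pos: [629.2, -26.8, 141.7]
eef_rot: [-0.364, 1.568, 0.045]
wrist_force: [0.6, -0.1, -0.3]
finger_gap: 13.9
```

```bash
python3 -c "
from h import *
plan(-79,106,140,-48.5)
snap('top','t4')
im=cv2.imread('pics/t4.png')[115:345,230:485]; cv2.imwrite('pics/t4c.png',cv2.resize(im,None,fx=2.6,fy=2.6))
"
```

```text
clk 13.65 tray [45.   2.5] z 141.7 gap 13.9 F [ 0.6 -0.1 -0.3] J [-0.1   0.53  1.35  0.    1.26 -0.51]
dp cm [ 0.14 15.9  -2.82] turn [-1.4  0.2  0.1]
```

View pics/t4c.png

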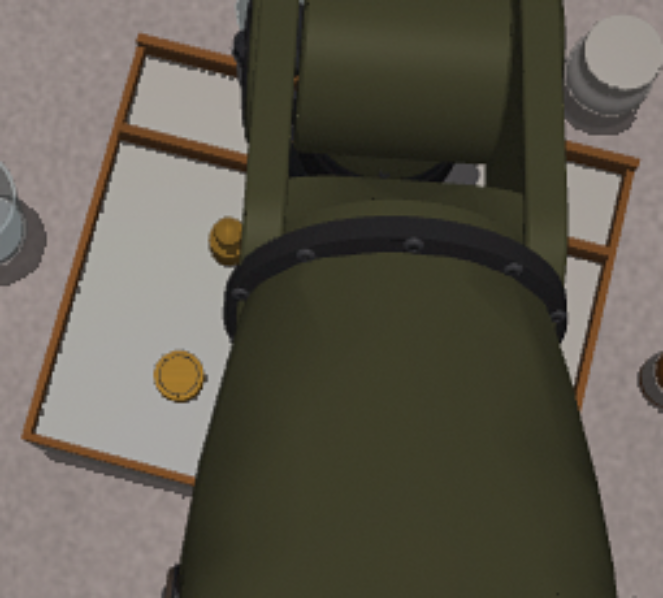

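>>> jog_arm --turn '[[-1.4,0,0],[0,0,0],[0,0,0],[0,0,0],[0,0,0]]' --dp '[[0,4.0,-0.7],[0,4.0,-0.7],[0,4.0,-0.7],[0,3.5,-0.7],[0,0,0]]' --gripper '[0.85,0.85,0.85,0.85,0.85]'

```text
clock: 14.32
eef_pos: [535.3, 105.1, 141.2]
eef_rot: [-0.39, 1.567, 0.067]
wrist_force: [0.2, -0.0, 0.0]
finger_gap: 13.8
```

```bash
python3 -c "
from h import *
plan(-79,106,79,-48.5)
snap('top','t5')
im=cv2.imread('pics/t5.png')[115:345,230:485]; cv2.imwrite('pics/t5c.png',cv2.resize(im,None,fx=2.6,fy=2.6))
"
```

```text
clk 14.32 tray [-82.8 101.9] z 141.2 gap 13.8 F [ 0.2 -0.   0. ] J [ 0.13  0.35  1.61 -0.    1.18 -0.33]
dp cm [6.23 0.05 0.54] turn [1.4 0.2 0.1]
```

View pics/t5c.png

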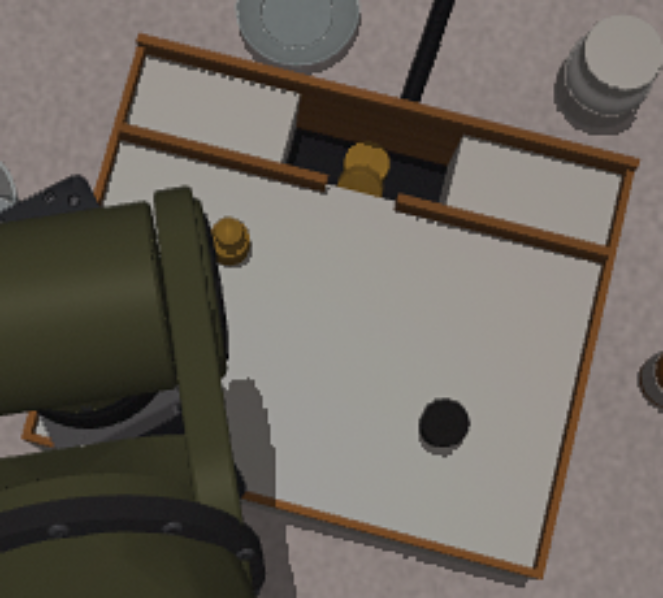

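Both discs are in the slot, at (367,160) and (360,182) in the crop. The knob and stopper have not moved. I'll descend behind disc B.

>>> jog_arm --turn '[[1.4,0,0],[0,0,0],[0,0,0],[0,0,0],[0,0,0]]' --dp '[[0,0.2,0.55],[2.5,0,0],[2.5,0,0],[0.5,0,0],[0,0,0]]' --gripper '[0.85,0.85,0.85,0.85,0.85]'

```text
clock: 15.0
eef_pos: [544.1, 106.0, 85.6]
eef_rot: [-0.417, 1.565, 0.011]
wrist_force: [0.9, 0.1, -0.1]
finger_gap: 14.3
```

```bash
python3 -c "
from h import *
f=np.load('pics/t5.npz'); p,d,K,T=[f[k] for k in 'pdKT']; P=cloud(d,K,T)
for u,v in((367,160),(360,183)): q=P[int(115+v/2.6),int(230+u/2.6)]; print('slot disc',w2t(q).round(1),q[2].round(1))
plan(-79,106,79,-48.5)
snap('scene','s9')
im=cv2.imread('pics/s9.png')[130:350,170:430]; cv2.imwrite('pics/s9c.png',cv2.resize(im,None,fx=2.6,fy=2.6))
"
```

```text
slot disc [131.6   0.4] 16.4
slot disc [109.7   1.7] 30.0
clk 15.0 tray [-74.6 105.3] z 85.6 gap 14.3 F [ 0.9  0.1 -0.1] J [ 0.13  0.43  1.64 -0.    1.07 -0.3 ]
dp cm [ 0.65  0.34 -0.28] turn [-0.3  0.3  0.1]
```

View pics/s9c.png

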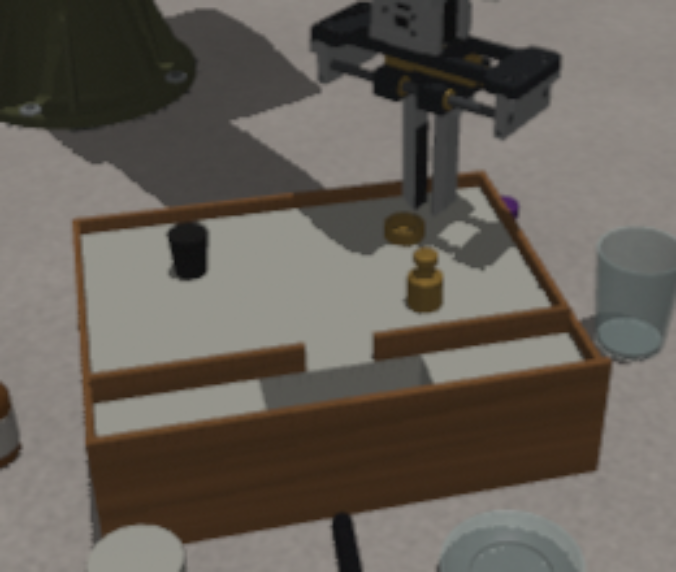

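>>> jog_arm --turn '[[0,0,0],[0,0,0],[0,0,0],[0,0,0],[0,0,0],[0,0,0],[0,0,0],[0,0,0]]' --dp '[[0.65,0,-0.28],[0,-1.0,0],[0,-1.0,0],[0,-1.0,0],[0,-1.0,0],[0,-1.0,0],[0,-1.0,0],[0,0,0]]' --gripper '[0.85,0.85,0.85,0.85,0.85,0.85,0.85,0.85]'

```text
clock: 16.05
eef_pos: [569.4, 45.5, 81.0]
eef_rot: [-0.388, 1.561, 0.039]
wrist_force: [-0.3, 0.0, 0.2]
finger_gap: 14.4
```

```bash
python3 -c "
from h import *
plan(0.2,16.7,79,-48.5)
snap('scene','s10')
im=cv2.imread('pics/s10.png')[130:350,170:430]; cv2.imwrite('pics/s10c.png',cv2.resize(im,None,fx=2.6,fy=2.6))
"
```

```text
clk 16.05 tray [-33.1  54.6] z 81.0 gap 14.4 F [-0.3  0.   0.2] J [ 0.02  0.47  1.59  0.    1.07 -0.41]
dp cm [ 0.22 -5.05  0.01] turn [-0.3  0.5  0.2]
```

View pics/s10c.png

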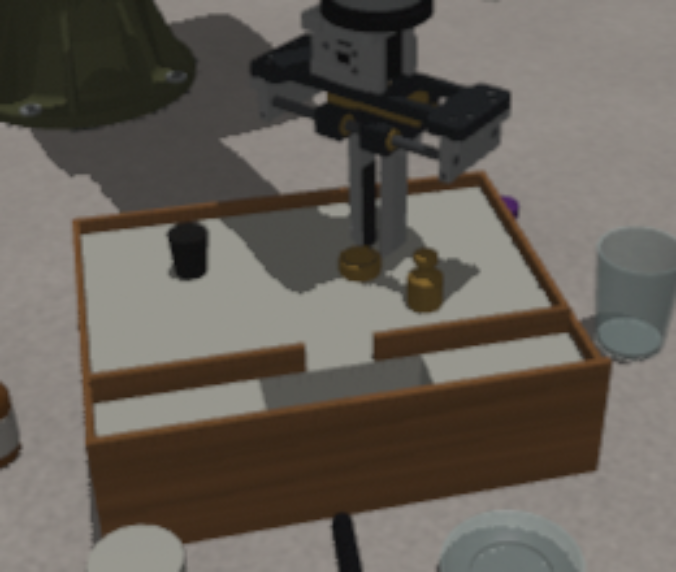

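The disc is well cradled and clear of the knob. I'll continue.

>>> jog_arm --turn '[[0,0.5,0],[0,0,0],[0,0,0],[0,0,0],[0,0,0],[0,0,0]]' --dp '[[0.15,-1.0,0],[0,-1.0,0],[0,-1.0,0],[0,-1.0,0],[0,-0.8,0],[0,0,0]]' --gripper '[0.85,0.85,0.85,0.85,0.85,0.85]'

```text
clock: 16.85
eef_pos: [590.5, -0.8, 79.5]
eef_rot: [-1.835, 1.567, -1.407]
wrist_force: [0.7, 0.3, 0.3]
finger_gap: 14.2
```

```bash
python3 -c "
from h import *
plan(0.2,16.7,79,-48.5)
p,d,K,T=snap('scene','s11')
P=cloud(d,K,T); hsv=cv2.cvtColor(p,cv2.COLOR_RGB2HSV)
t=w2t(P)
b=(hsv[...,0]>10)&(hsv[...,0]<30)&(hsv[...,1]>120)&(P[...,2]>84)&(P[...,2]<90)&(abs(t[...,0])<70)&(abs(t[...,1])<110)
n,l,s,c=cv2.connectedComponentsWithStats(b.astype(np.uint8))
for i in range(1,n):
    if s[i,4]>20: print(c[i].round(1),s[i,4],t[l==i].mean(0).round(1),t[l==i].min(0).round(1),t[l==i].max(0).round(1))
im=cv2.imread('pics/s11.png')[130:350,170:430]; cv2.imwrite('pics/s11c.png',cv2.resize(im,None,fx=2.6,fy=2.6))
"
```

```text
clk 16.85 tray [ 0.4 16.3] z 79.5 gap 14.2 F [0.7 0.3 0.3] J [-0.06  0.52  1.53 -0.    1.1  -0.49]
dp cm [0.05 0.04 0.01] turn [-0.3 -0.1  0.2]
[291.9 241.8] 129 [19.5 -1.2] [  4.6 -15.7] [32.7 12.4]
[332.6 244.1] 35 [43.7 69. ] [34.8 60.7] [48.3 78.8]
```

View pics/s11c.png

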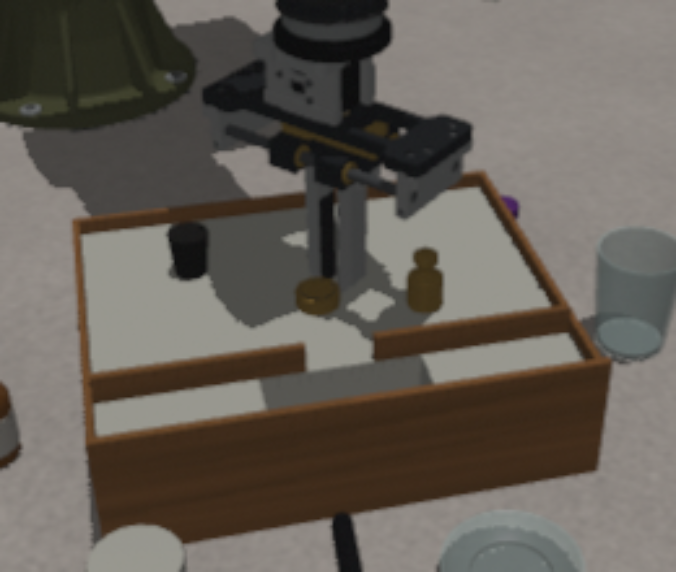

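>>> jog_arm --turn '[[0,0,0],[0,0,0],[-9.7,0,0],[-9.7,0,0],[-9.7,0,0],[-9.7,0,0],[-9.7,0,0],[0,0,0]]' --dp '[[0,1.5,0],[-3.5,0,0],[0,0,0],[0,0,0],[0,0,0],[0,0,0],[0,0,0],[0,0,0]]' --gripper '[0.85,0.85,0.85,0.85,0.85,0.85,0.85,0.85]'

```text
clock: 17.9
eef_pos: [580.3, 22.4, 115.8]
eef_rot: [-2.913, 1.568, -1.608]
wrist_force: [1.3, -0.4, 0.2]
finger_gap: 14.0
```

```bash
python3 -c "
from h import *
plan(-22,0.3,79,0)
"
```

```text
clk 17.9 tray [-16.   35.6] z 115.8 gap 14.0 F [ 1.3 -0.4  0.2] J [-0.02  0.45  1.53 -0.    1.16 -1.33]
dp cm [ 3.69  0.69 -3.51] turn [ 1.5 -0.1  0. ]
```

>>> jog_arm --turn '[[1.5,0,0],[0,0,0],[0,0,0],[0,0,0],[0,0,0],[0,0,0]]' --dp '[[0,0.5,-1.7],[0,0,-1.7],[0,0,0],[2.0,0,0],[1.6,0,0],[0,0,0]]' --gripper '[0.85,0.85,0.85,0.85,0.85,0.85]'

```text
clock: 18.65
eef_pos: [564.6, -11.4, 79.3]
eef_rot: [-2.571, 1.568, -1.305]
wrist_force: [-0.5, 0.9, 0.8]
finger_gap: 14.3
```

```bash
python3 -c "
from h import *
plan(46,0.3,79,0)
snap('scene','s12')
im=cv2.imread('pics/s12.png')[130:350,170:430]; cv2.imwrite('pics/s12c.png',cv2.resize(im,None,fx=2.6,fy=2.6))
"
```

```text
clk 18.65 tray [-21.3  -1.3] z 79.3 gap 14.3 F [-0.5  0.9  0.8] J [-0.08  0.47  1.61 -0.    1.07 -1.35]
dp cm [ 0.04 -6.73  0.25] turn [-0.8 -0.1  0.1]
```

View pics/s12c.png

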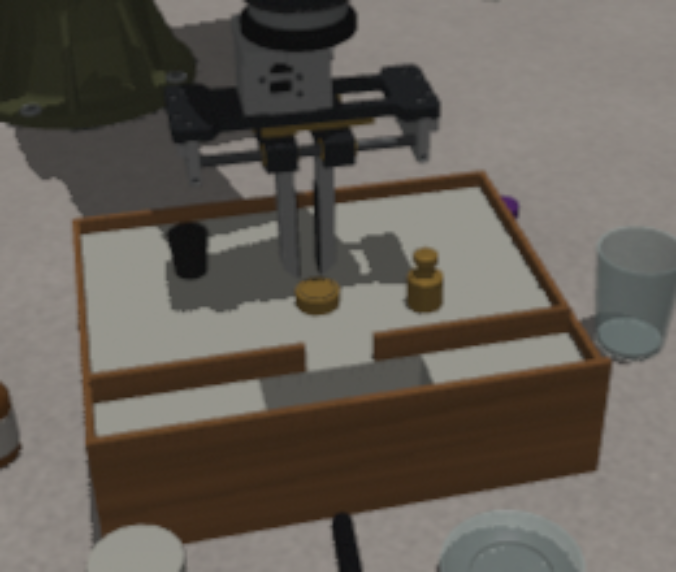

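The fingers are behind disc B at (317,295) in the crop, so I'll push on.

>>> jog_arm --turn '[[-0.8,0,0],[0,0,0],[0,0,0],[0,0,0],[0,0,0],[0,0,0],[0,0,0]]' --dp '[[0,-0.9,0.1],[0,-1.0,0.1],[0,-1.0,0],[0.1,-1.0,0],[0,-1.0,0],[0.1,-1.0,0],[0,0,0]]' --gripper '[0.85,0.85,0.85,0.85,0.85,0.85,0.85]'

```text
clock: 19.58
eef_pos: [627.4, -27.7, 79.6]
eef_rot: [-1.891, 1.566, -0.61]
wrist_force: [-0.3, 0.1, 0.8]
finger_gap: 13.9
```

```bash
python3 -c "
from h import *
plan(78,0.3,79,0)
snap('scene','s13')
im=cv2.imread('pics/s13.png')[130:350,170:430]; cv2.imwrite('pics/s13c.png',cv2.resize(im,None,fx=2.6,fy=2.6))
"
```

```text
clk 19.57 tray [43.5  1.2] z 79.6 gap 13.9 F [-0.3  0.1  0.8] J [-0.1   0.59  1.41 -0.    1.14 -1.38]
dp cm [ 0.07 -3.44 -0.09] turn [ 0.1 -0.1  0.3]
```

View pics/s13c.png

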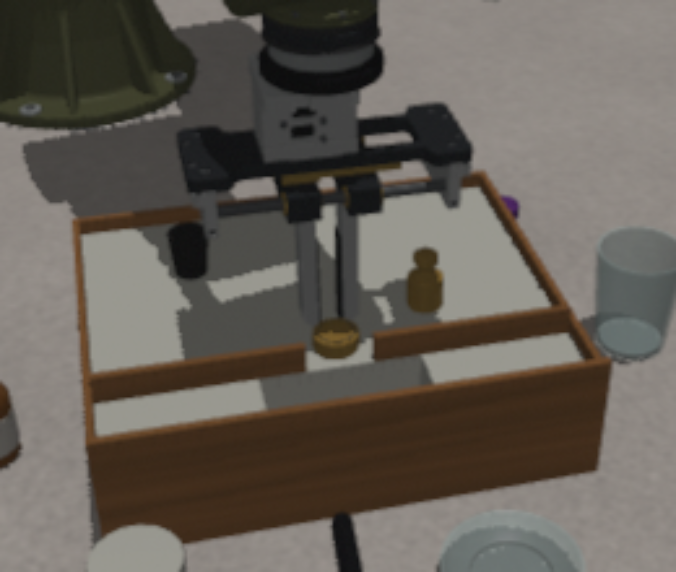

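>>> jog_arm --turn '[[0,0,0],[0,0,0],[0,0,0],[0,0,0],[0,0,0],[0,0,0]]' --dp '[[0,-0.8,-0.08],[0,-1.0,0],[0,-1.0,0],[0,-0.5,0],[0,0,0],[0,0,0]]' --gripper '[0.85,0.85,0.85,0.85,0.85,0.85]'

```text
clock: 20.38
eef_pos: [660.5, -38.4, 79.7]
eef_rot: [-1.923, 1.566, -0.642]
wrist_force: [-0.0, 0.2, -1.2]
finger_gap: 14.1
```

```bash
python3 -c "
from h import *
plan(78,0.3,79,0)
snap('scene','s14')
im=cv2.imread('pics/s14.png')[130:350,170:430]; cv2.imwrite('pics/s14c.png',cv2.resize(im,None,fx=2.6,fy=2.6))
"
```

```text
clk 20.38 tray [78.3  0.4] z 79.7 gap 14.1 F [-0.   0.2 -1.2] J [-0.11  0.66  1.3  -0.    1.18 -1.39]
dp cm [ 0.07  0.03 -0.01] turn [ 0.1 -0.1  0.3]
```

View pics/s14c.png

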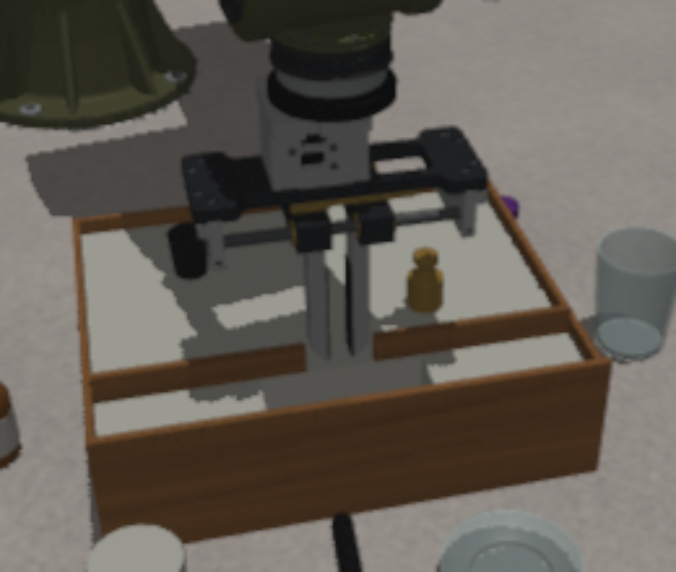

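The third disc has dropped. I'll lift and back the hand away.

>>> jog_arm --turn '[[0,0,0],[0,0,0],[0,0,0],[0,0,0],[0,0,0],[0,0,0],[0,0,0],[0,0,0]]' --dp '[[-4,0,0],[-4,0,0],[-4,0,0],[-1,5,0],[0,6,0],[0,6,0],[0,5,0],[0,0,0]]' --gripper '[0.85,0.85,0.85,0.85,0.85,0.85,0.85,0.85]'

```text
clock: 21.42
eef_pos: [441.6, 26.9, 212.9]
eef_rot: [-1.68, 1.564, -0.399]
wrist_force: [0.3, -1.0, 0.6]
finger_gap: 14.4
```

```bash
python3 -c "
from h import *
print(manip.read_state()['qd'].round(3))
plan(-150,0,200,0)
p,d,K,T=snap('top','t6')
P=cloud(d,K,T); t=w2t(P); hsv=cv2.cvtColor(p,cv2.COLOR_RGB2HSV)
b=(hsv[...,0]>12)&(hsv[...,0]<28)&(hsv[...,1]>150)&(hsv[...,2]>70)&(t[...,0]>88)&(t[...,0]<147)&(abs(t[...,1])<57)&(P[...,2]<65)
n,l,s,c=cv2.connectedComponentsWithStats(b.astype(np.uint8))
for i in range(1,n):
    if s[i,4]>15: print(c[i].round(1),s[i,4],t[l==i].mean(0).round(1),P[l==i][:,2].min().round(1),P[l==i][:,2].max().round(1))
im=cv2.imread('pics/t6.png')[115:345,230:485]; cv2.imwrite('pics/t6c.png',cv2.resize(im,None,fx=2.6,fy=2.6))
"
```

```text
[-0.01   0.026 -0.048 -0.005 -0.01  -0.005]
clk 21.43 tray [-1.501e+02  1.000e-01] z 212.9 gap 14.4 F [ 0.3 -1.   0.6] J [-0.02  0.05  1.8  -0.    1.29 -1.3 ]
dp cm [ 1.29 -0.   -0.  ] turn [ 0.1 -0.   0.4]
[369.9 179.7] 281 [119.5   0.9] 14.4 49.4
```

View pics/t6c.png

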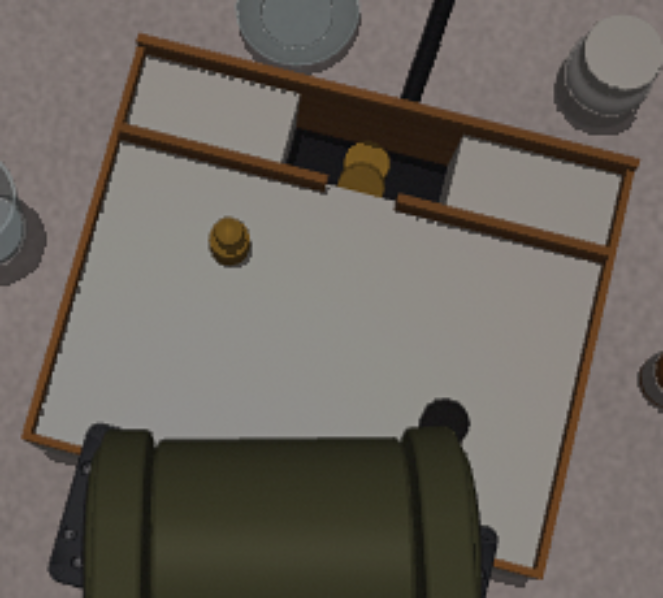

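```bash
python3 -c "
from h import *
for n in('t5','t6'):
    f=np.load(f'pics/{n}.npz'); p,d,K,T=[f[k] for k in 'pdKT']; P=cloud(d,K,T); t=w2t(P); hsv=cv2.cvtColor(p,cv2.COLOR_RGB2HSV)
    b=(hsv[...,0]>12)&(hsv[...,0]<28)&(hsv[...,1]>150)&(hsv[...,2]>70)&(t[...,0]>88)&(t[...,0]<147)&(abs(t[...,1])<57)&(P[...,2]<65)
    print(n,np.histogram(P[b][:,2],[0,10,15,20,25,30,35,40,45,50,65])[0], t[b&(P[...,2]>28)].mean(0))
p,d,K,T=snap('scene','s15')
big=cv2.resize(p[230:330,190:420],None,fx=3.4,fy=3.4,interpolation=cv2.INTER_CUBIC); cv2.imwrite('pics/s15c.png',np.clip(big[:,:,::-1]*1.6,0,255).astype(np.uint8))
p,d,K,T=snap('top','t7'); print(manip.read_state()['qd'].round(3))
f=np.load('pics/t0.npz') if 0 else np.load('pics/top0.npz')
for (u,v) in ((225,200),(493,257),(318,207),(401,274)):
    a=np.abs(f['p'][v-15:v+15,u-15:u+15].astype(int)-p[v-15:v+15,u-15:u+15]).max(-1); print((u,v),a.mean().round(1),(a>60).sum())
"
```

```text
t5 [  0   7 126  12  66  62  11   0   0   0] [112.32220701   0.97931025]
t6 [  0   2 107  12   0   0  30  90  40   0] [109.28269444   1.08536037]
[-0.006  0.025 -0.012  0.002  0.002 -0.   ]
(225, 200) 9.6 0
(493, 257) 7.5 0
(318, 207) 11.9 0
(401, 274) 21.6 80
```

View pics/s15c.png

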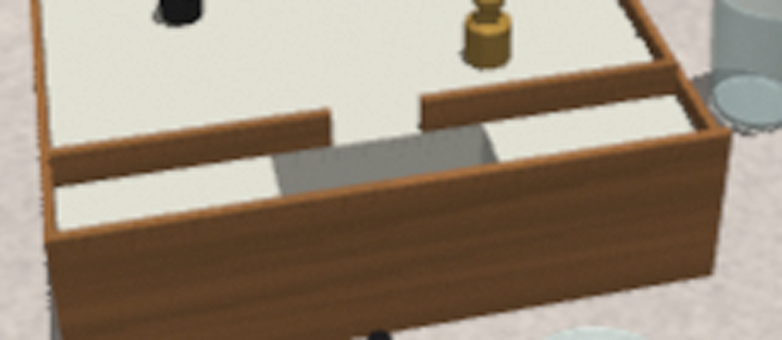

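The third disc now lies on the second, with its visible surface at 35–49 mm, well under 63 mm. The hand is clear and the other objects have not moved; the difference at the stopper is the arm covering it. Handing in.

```bash
python3 -c "
from h import *
print(order.sign_off(), manip.read_state()['clock'])"
```

```text
the job is handed in; nothing more can be done
the job is handed in; nothing more can be done
```

All three brass masses were pushed one at a time through the gate with the nearly shut fingertips, and each dropped into the slot before the next entered the gate. The job was handed in at about 21.5 s.

- **Slot:** the last top view shows two stacks of brass. One disc lies flat on the floor, with its surface about 16 mm above the table. The other two lie on each other beside the deck edge, with the highest visible brass at 49 mm, under the 63 mm limit. That view only partly shows the stacked pair; I infer two discs because the visible brass there rose from about 30 to 49 mm after the last drop.
- **Other objects:** beaker, brown bottle and knobbed mass look unchanged between the first and last top pictures. The stopper patch does differ there because the arm partly covered it. It stood upright in its place in the earlier top view and in the last scene view. The purple look-alike was not approached.
- **Hand:** it was backed off to about 213 mm above the table on the robot's side of the tray, with wrist force within noise (about 1 N).
- **Drift:** tool height wandered up to 4 mm during pushes (83 mm at one point). It was corrected and had no visible effect on the disc.

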